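Put away the metallography bench after a hardness test

TASK

Put the measuring bench in order: stand the two red resin specimens in the white specimen tray and lay the two metal reference blocks flat in the wooden case, one to each bay, and stand the microscope objective upright, lens up, in the round blue holder. Keep the specimens' polished faces up, set everything down gently (no dropping or flinging), and leave the computer mouse and the brown bottle where they are.

Things in the scene. Friction and masses are not known exactly. Their poses are not given: they have to be found in the camera images.
- mount_tray: Specimen tray: white plastic open tray, fixed to the bench, 96 mm (its x) by 146 mm (its y) outside and 12 mm high, walls and divider 4 mm thick, floor 4 mm thick. The divider lies across the middle (the plane y = 0 of the tray) and makes two bays, each 88 mm in x by 67 mm in y, centred at about y = +35.5 mm and y = -35.5 mm. Origin: centre of its underside; z up; turned up to about 15 degrees.
- block_case: Reference block case: brown wooden, green-lined open tray, fixed to the bench, 96 mm (its x) by 146 mm (its y) outside and 12 mm high, walls and divider 4 mm thick, floor 4 mm thick. The divider lies across the middle (the plane y = 0 of the tray) and makes two bays, each 88 mm in x by 67 mm in y, centred at about y = +35.5 mm and y = -35.5 mm. Origin: centre of its underside; z up; turned up to about 15 degrees.
- lens_holder: Lens holder: round blue plastic cup with an open top, fixed to the bench, outside 68 mm across at the foot and 64 mm at the rim, 16 mm high, wall 5 mm, floor 4 mm thick; the well is about 54 mm across at the rim and 12 mm deep. Origin: centre of its underside; z up.
- mount_copper_center (a point): Mounted specimen: a red resin cylinder with a round copper sample in its top face, 40 mm in diameter and 30 mm high, standing on the bench with its polished face up, about 70 g. Point: its centre, half-way up (15 mm above its underside); z up, turned at random.
- mount_steel_center (a point): Mounted specimen: a red resin cylinder with a rectangular steel sample in its top face, 40 mm in diameter and 30 mm high, standing on the bench with its polished face up, about 70 g. Point: its centre, half-way up (15 mm above its underside); z up, turned at random.
- block_steel_center (a point): Hardness reference block: a rectangular bright steel block 50 mm long (its x), 36 mm wide (its y) and 16 mm thick, lying flat on the bench, about 230 g, turned at random. Point: its centre, 8 mm above its underside; z up.
- block_brass_center (a point): Hardness reference block: a rectangular brass block 50 mm long (its x), 36 mm wide (its y) and 16 mm thick, lying flat on the bench, about 230 g, turned at random. Point: its centre, 8 mm above its underside; z up.
- objective_center (a point): Microscope objective: white cylinder 32 mm in diameter and 36 mm high with a green ring round its foot, then a metal nose tapering to 18 mm across with a dark lens on top, 46 mm high in all, standing upright, lens up, about 120 g. Point: its centre, 23 mm above its underside; z up.
- mouse_center (a point): Bystander: dark computer mouse, 105 x 60 x 32 mm, loose on a thin grey pad at the robot's right. Point: its centre, 16 mm up.
- bottle_center (a point): Bystander: small brown glass bottle, 50 mm in diameter and 95 mm high, standing loose at the robot's left. Point: its centre, 47.5 mm up.
Not all that is in view belongs to the job. Of the things shaped like the part that bears block_steel_center, the bare steel one is meant.

How it is judged (in metres and radians):
At the end, for the whole second after the job is handed in: Both specimens stand upright, polished face up, in the white tray and both blocks lie flat in the wooden case, one to each bay; the objective stands lens up in the blue holder. All within 7 degrees and about 3 mm of resting on the floors (objective within 14 mm of the middle), at rest (x of mount_copper_center in the frame of mount_tray between -0.035 and 0.035 m and y of mount_copper_center in the frame of mount_tray between -0.06 and 0.06 m and z of mount_copper_center in the frame of mount_tray between 0.015 and 0.022 m and angle between each of mount_copper_center, mount_steel_center, objective_center's own z axis and vertical below 0.12 rad and linear speed of each of mount_copper, mount_steel, block_steel, block_brass, objective below 0.02 m/s and angular speed of each of mount_copper, mount_steel, block_steel, block_brass, objective below 0.3 rad/s and x of mount_steel_center in the frame of mount_tray between -0.035 and 0.035 m and y of mount_steel_center in the frame of mount_tray between -0.06 and 0.06 m and z of mount_steel_center in the frame of mount_tray between 0.015 and 0.022 m and ((y of mount_copper_center in the frame of mount_tray above 0 m and y of mount_steel_center in the frame of mount_tray below 0 m) or (y of mount_copper_center in the frame of mount_tray below 0 m and y of mount_steel_center in the frame of mount_tray above 0 m)) and x of block_steel_center in the frame of block_case between -0.035 and 0.035 m and y of block_steel_center in the frame of block_case between -0.06 and 0.06 m and z of block_steel_center in the frame of block_case between 0.008 and 0.015 m and angle between the z axis of each of block_steel_center, block_brass_center and the z axis of block_case, either way round below 0.12 rad and x of block_brass_center in the frame of block_case between -0.035 and 0.035 m and y of block_brass_center in the frame of block_case between -0.06 and 0.06 m and z of block_brass_center in the frame of block_case between 0.008 and 0.015 m and ((y of block_steel_center in the frame of block_case above 0 m and y of block_brass_center in the frame of block_case below 0 m) or (y of block_steel_center in the frame of block_case below 0 m and y of block_brass_center in the frame of block_case above 0 m)) and horizontal distance between objective_center and lens_holder below 0.014 m and z of objective_center in the frame of lens_holder between 0.023 and 0.03 m); the robot touches nothing.
It fails at once if a specimen, block or the objective is dropped or flung: it moves faster than 0.7 m/s with its centre less than 60 mm above the bench ((height (world z) of mount_copper_center below 0.06 m and linear speed of mount_copper above 0.7 m/s) or (height (world z) of mount_steel_center below 0.06 m and linear speed of mount_steel above 0.7 m/s) or (height (world z) of block_steel_center below 0.06 m and linear speed of block_steel above 0.7 m/s) or (height (world z) of block_brass_center below 0.06 m and linear speed of block_brass above 0.7 m/s) or (height (world z) of objective_center below 0.06 m and linear speed of objective above 0.7 m/s)).
It fails at once if the computer mouse is moved by more than 20 mm (distance of mouse_center from where it was at the start of the episode above 0.02 m).
It fails at once if the brown bottle is moved by more than 20 mm or knocked over (distance of bottle_center from where it was at the start of the episode above 0.02 m or angle between bottle_center's own z axis and vertical above 0.5 rad).
It also fails if it takes over 128 s, if anything falls off the work surface, if the arm or the gripper's body presses on something with over 40 N, if the wrist force passes 120 N, or if a joint passes its speed limit or range.

ROBOT

A 6-joint arm with a two-finger parallel gripper is mounted at the origin on the work surface. World frame = base frame: x ahead of the robot, y to its left, z up, the work surface at z = 0. Lengths are in mm, angles in degrees, forces in N, time in s.
With the tool pointing down it reaches from about 325 to 775 mm from the base axis. Payload 9.3 kg.
Tool frame: the origin (TCP) lies midway between the tips of the shut fingers; the grasp point (between the pads) lies 19 mm behind it; z points along the fingers, x is the direction in which the jaws open and shut, and the axes are right-handed (so a half turn about z gives the same grasp; the last joint's range is limited). The gripper opens to 85 mm and grips with 20 to 120 N. Pads are 22 mm wide; open, the fingers measure 114 mm over their backs; the gripper's body (76 mm by 85 mm) begins 54 mm behind the grasp point. The pads swing forward as they close: fully open they stand 13 mm farther back than shut.
Start: joints at [-85.348, 14.817, 1.232, 76.415, 0, 81.257], TCP at [127.415, -535.035, 231.279] pointing down, gripper open.
Joint ranges: [-174.27, 174.27], [-52.1, 104.24], [-59.71, 78.15], [-110.17, 111.67], [-87.03, 83.33], [-180, 180]. Speed limits (degrees/s): [127.2, 127.2, 159.86, 180, 180, 180].

INTERFACE

Orientations are given as [roll, pitch, yaw] about the fixed x, y, z axes, in that order (R = Rz(yaw) Ry(pitch) Rx(roll)).
In Python, from rig import r gives the robot as it stands.
- The arm moves only by the tool drive_tool, never from a script. Its argument "moves" is one flat list of numbers, 7 for each row, row after row: the turn, a rotation vector about the world's x, y, z in degrees, then the shift along the world's x, y, z in m, then the closure, from 0 (fully open) to 1 (shut). In form: [rx, ry, rz, dx, dy, dz, grip, rx, ry, rz, dx, dy, dz, grip, ...]. A call has 1 to 20 rows; each row is the pose to reach, as a shift and turn from the pose commanded when the call began; what a row does not reach only later rows make up. A row lasts 1/10 s, in which the tool goes at most 50 mm and 8.59 degrees, less where a joint would pass 70% of its speed; a pose out of reach is approached as far as the arm can. A call with a gripper value outside its range is refused whole. The fingers move at their own pace and stop on an object; the grip force is fixed at half the most. Time passes only in rows, so rows that repeat a pose let the fingers close. It gives the time, the measured TCP pose, the force and the opening at its end, in the units of the state.
- r.sense(): the state, without advancing time (a new reading comes with each control period).
- r.capture(name): name is "scene" or "top" or "wrist"; returns the picture (384x512x3 uint8, red, green, blue); there is no depth.
- r.camera_info(name): a dict with "camera_matrix" (3x3 intrinsics, pixels), "pose" (4x4, takes a point from camera to world coordinates). Camera axes: x right, y down, z forward; pixel columns grow to the right and rows downward; lengths in mm; the calibration is good to about 2 mm. A picture is of the moment at which its call begins: read the wrist's pose just before it. camera_info takes no time and is no camera call; for the wrist camera it gives the pose at the moment of the call.
- r.close_job(): hands the job in, once; it reports no verdict.
The state is a dict: "time_s": time; "joints": joint angles; "qvel": joint speeds; "effort": joint torques, N m; "ee_pos": TCP position; "eef_rot": TCP orientation; "force": force on the tool from outside, world axes, zero at the start; "wrist_torque": the same for the moment, N m; "opening": opening from 0.0 (shut) to 1.0 (fully open).
Only numpy, scipy, OpenCV 4.12 (cv2) and the standard library are available. Lean on these libraries where they do the work, as an engineer would, in place of code of your own. Each camera call takes 0.05 s, during which the arm holds its last target.

## Working session

There is one attempt and no reset: what is moved stays moved. The work goes in short steps, Python scripts to look and compute and a tool call to move; the robot and the scene stay as the last step left them, time stands still between calls to the robot, and variables do not carry over. Pictures are saved under pics/ and viewed, and the job is handed in when it is done.

Besides the shell and the picture viewer there is one more tool, called as a command line: name --argument value ..., lists and objects as JSON in quotes. drive_tool: Moves the arm, as the interface text tells. Its arguments: {"type":"object","properties":{"moves":{"type":"array"}},"required":["moves"]}

```bash
ls; mkdir -p pics; python3 - <<'E'
from rig import r
import cv2
print(r.sense())
for n in ["scene","top","wrist"]:
    i=r.camera_info(n); print(n,i["camera_matrix"],i["pose"])
    cv2.imwrite(f"pics/{n}0.png",r.capture(n)[:,:,::-1])
E
```

```text
pics
{'time_s': 0.0, 'joints': array([-8.53445745e+01,  1.48495208e+01,  1.18850067e+00,  7.64140921e+01,
       -1.20231243e-04,  8.12569057e+01]), 'qvel': array([ 0.05086716, -0.02399477, -0.02108803,  0.01839191, -0.00432513,
        0.0299336 ]), 'effort': array([-1.33606063e-03, -5.55641842e+01,  3.44524276e+01,  1.37951266e-02,
       -2.29617490e-04,  5.38385038e-06]), 'ee_pos': array([ 127.42144924, -534.74630768,  230.66928416]), 'eef_rot': array([-1.79988701e+02,  7.42576442e-02, -7.66014728e+01]), 'force': array([-0.92082248, -0.05897006,  0.01985617]), 'wrist_torque': array([-0.02671322, -0.01322038, -0.00476353]), 'opening': 1.001115406703023}
scene [[426.10285092   0.         258.04344858]
 [  0.         426.10285092 193.525304  ]
 [  0.           0.           1.        ]] [[-7.71023262e-01  4.96485452e-01 -3.98779795e-01  1.00353103e+03]
 [ 6.36727411e-01  5.91152821e-01 -4.95092462e-01  5.95649913e+02]
 [-1.00664033e-02 -6.35641832e-01 -7.71918473e-01  1.00651685e+03]
 [ 0.00000000e+00  0.00000000e+00  0.00000000e+00  1.00000000e+00]]
top [[385.24606382   0.         249.8229392 ]
 [  0.         385.24606382 188.06039328]
 [  0.           0.           1.        ]] [[-1.02268983e-02 -9.91944199e-01  1.26262092e-01  3.16660446e+02]
 [-9.99936705e-01  9.55269648e-03 -5.94405742e-03 -1.73925171e+00]
 [ 4.69002984e-03 -1.26314889e-01 -9.91979109e-01  1.45799503e+03]
 [ 0.00000000e+00  0.00000000e+00  0.00000000e+00  1.00000000e+00]]
wrist [[335.94496758   0.         250.63909726]
 [  0.         335.94496758 191.54410701]
 [  0.           0.           1.        ]] [[ 2.32062188e-01 -9.36541824e-01 -2.62748079e-01  1.94958524e+02]
 [-9.72699829e-01 -2.23845636e-01 -6.12223354e-02 -5.19327733e+02]
 [-1.47773303e-03  2.69782400e-01 -9.62920180e-01  3.72520441e+02]
 [ 0.00000000e+00  0.00000000e+00  0.00000000e+00  1.00000000e+00]]
```

View pics/scene0.png

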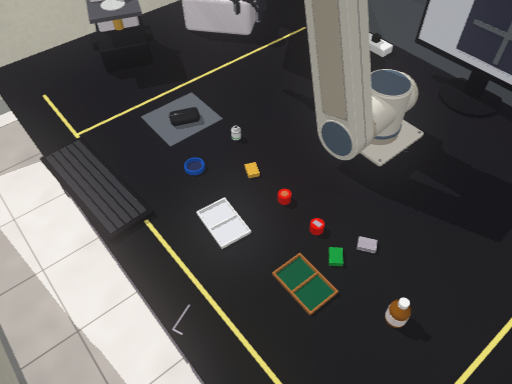

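View pics/top0.png

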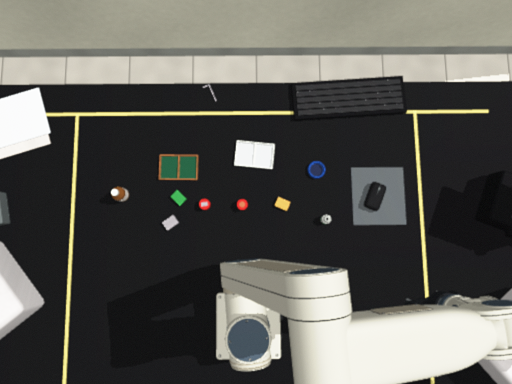

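View pics/wrist0.png

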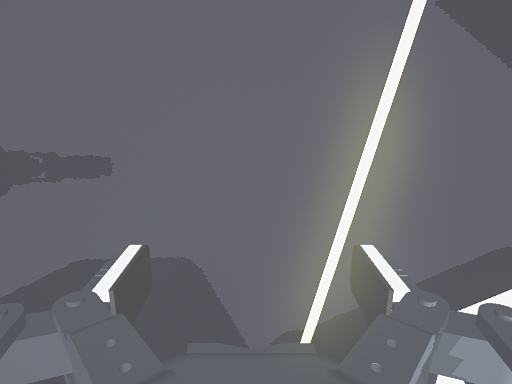

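The scene and top views show these candidates:
- **Copper and steel specimens:** red cylinders at top (204,204) and (242,204).
- **Steel block:** grey block at top (170,223). The same-shaped green block at (178,198) is the decoy.
- **Brass block:** gold block at (283,203).
- **Objective:** white at (326,219). The bottle at (119,194) is a bystander.
- **Holder:** blue ring at (317,170).

Next I'll check a close crop and measure.

```bash
cat > h.py <<'E'
import numpy as np, cv2
from rig import r
INF={}
def ray(n,uv,info=None):
    i=info or r.camera_info(n); K=np.array(i["camera_matrix"]);P=np.array(i["pose"])
    d=P[:3,:3]@np.linalg.inv(K)@np.array([uv[0],uv[1],1.]); return P[:3,3],d
def onz(n,uv,z,info=None):
    o,d=ray(n,uv,info); t=(z-o[2])/d[2]; return (o+t*d)[:2]
def blobs(mask,lo,hi):
    cs,_=cv2.findContours(mask.astype(np.uint8),cv2.RETR_EXTERNAL,cv2.CHAIN_APPROX_NONE)
    return [c for c in cs if lo<cv2.contourArea(c)<hi]
E
python3 - <<'E'
import cv2,numpy as np
s=cv2.imread("pics/scene0.png");t=cv2.imread("pics/top0.png")
cv2.imwrite("pics/cs.png",cv2.resize(s[110:330,170:420],None,fx=3,fy=2.7,interpolation=cv2.INTER_CUBIC)[:600])
cv2.imwrite("pics/ct.png",cv2.resize(t[130:240,100:410],None,fx=2.58,fy=2.58,interpolation=cv2.INTER_CUBIC))
E
```

```text
(no output)
```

View pics/cs.png

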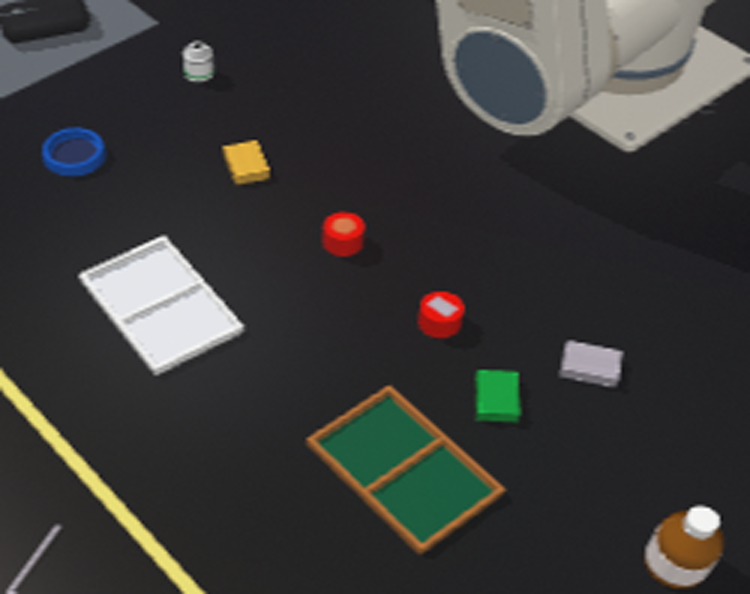

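View pics/ct.png

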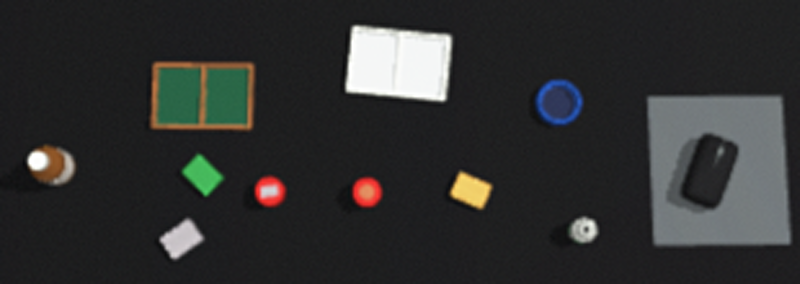

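Steel-sample specimen at top (204,204), copper one at (242,204), the bare steel block (170,223) confirmed with the green one as decoy. Now measuring.

```bash
cat > m.py <<'E'
from h import *
t=cv2.imread("pics/top0.png");s=cv2.imread("pics/scene0.png")
def look(n,img,rois,hs):
    for k,(x,y,w,h) in rois.items():
        c=cv2.resize(img[y:y+h,x:x+w],None,fx=6,fy=6,interpolation=cv2.INTER_CUBIC)
        hsv=cv2.cvtColor(c,cv2.COLOR_BGR2HSV)
        m=(hsv[...,2]>110)
        if k=="holder": m=(hsv[...,2]>80)&(hsv[...,1]>100)
        cs=blobs(m,300,1e6)
        if not cs: print(k,'none');continue
        q=cv2.convexHull(max(cs,key=cv2.contourArea)).reshape(-1,2).astype(np.float32)
        px=(q+0.5)/6-0.5+[x,y]
        w_=np.array([onz(n,p,hs[k]) for p in px],np.float32)
        R=cv2.minAreaRect(w_); M=cv2.moments(w_.reshape(-1,1,2))
        bx=cv2.boxPoints(R); e=bx[1]-bx[0]; e2=bx[2]-bx[1]
        L=e if np.hypot(*e)>np.hypot(*e2) else e2
        print(n,k,"rect c",np.round(R[0],1),"size",np.round(R[1],1),"long dir",round(float(np.degrees(np.arctan2(L[1],L[0]))%180),1),"cent",round(M['m10']/M['m00'],1),round(M['m01']/M['m00'],1))
hs=dict(msteel=30,mcopper=30,bsteel=16,brass=16,obj=36,holder=16,tray=12,case=12)
look("top",t,dict(msteel=(195,195,19,19),mcopper=(232,194,20,20),bsteel=(158,212,24,22),brass=(271,192,24,24),obj=(317,210,18,18),holder=(303,156,28,28),tray=(230,136,50,37),case=(154,148,50,37)),hs)
look("scene",s,dict(msteel=(306,216,24,22),mcopper=(274,186,22,22),bsteel=(354,234,26,22),brass=(242,158,22,24),obj=(228,122,16,22),holder=(180,154,28,24),tray=(192,196,62,54),case=(270,250,70,66)),hs)
E
python3 m.py
```

```text
top msteel rect c [441.3 159.6] size [43.5 43.3] long dir 0.2 cent 441.3 159.9
top mcopper rect c [438.7  20. ] size [41.5 42.2] long dir 179.5 cent 439.0 20.1
top bsteel rect c [375.  289.1] size [39.6 53.6] long dir 124.5 cent 374.9 289.1
top brass rect c [ 441.1 -131.2] size [54.2 40.6] long dir 65.8 cent 441.2 -131.1
top obj rect c [ 381.2 -290. ] size [36.3 35.1] long dir 88.1 cent 381.1 -289.9
top holder rect c [ 570.2 -263.9] size [69.2 67.5] long dir 89.5 cent 570.4 -263.8
top tray rect c [631.7 -28.3] size [152.2 103.2] long dir 83.8 cent 631.7 -28.1
top case rect c [585.8 262.2] size [149.2  99.4] long dir 89.1 cent 585.7 262.1
scene msteel rect c [447.9 164.8] size [59.  41.3] long dir 41.7 cent 448.1 163.9
scene mcopper rect c [447.2  25.6] size [61.8 41.4] long dir 40.0 cent 446.1 25.6
scene bsteel rect c [378.2 289.9] size [46.  51.9] long dir 124.8 cent 378.0 289.5
scene brass rect c [ 443.9 -128.3] size [63.9 41.1] long dir 65.2 cent 444.0 -128.8
scene obj rect c [ 390.1 -280.9] size [72.3 32.8] long dir 55.9 cent 390.9 -280.3
scene holder rect c [ 574.7 -260.7] size [79.3 67.8] long dir 52.9 cent 574.6 -260.2
scene tray rect c [632.7 -27.4] size [155.3 101.7] long dir 83.9 cent 632.7 -27.5
scene case rect c [586.2 261.4] size [149.1  99.9] long dir 88.9 cent 586.2 261.3
```

Top and scene agree within a few mm, and sizes match. First I'll move above the objective and verify with the wrist camera.

drive_tool --moves '[0, 0, 0, 0.08, 0.08, -0.02, 0, 0, 0, 0, 0.2546, 0.246, -0.08, 0, 0, 0, 0, 0.2546, 0.246, -0.08, 0, 0, 0, 0, 0.2546, 0.246, -0.08, 0, 0, 0, 0, 0.2546, 0.246, -0.08, 0, 0, 0, 0, 0.2546, 0.246, -0.08, 0, 0, 0, 0, 0.2546, 0.246, -0.08, 0, 0, 0, 0, 0.2546, 0.246, -0.08, 0, 0, 0, 0, 0.2546, 0.246, -0.08, 0, 0, 0, 0, 0.2546, 0.246, -0.08, 0, 0, 0, 0, 0.2546, 0.246, -0.08, 0, 0, 0, 0, 0.2546, 0.246, -0.08, 0]'

```text
time_s: 1.35
ee_pos: [381.4, -290.1, 151.6]
eef_rot: [-180.0, -0.0, -76.7]
force: [0.3, 0.0, -0.1]
opening: 1.004
```

```bash
cat > w.py <<'E'
import sys
from h import *
i=r.camera_info("wrist"); im=r.capture("wrist")[:,:,::-1]
np.savez("pics/"+sys.argv[1],K=i["camera_matrix"],P=i["pose"]); cv2.imwrite("pics/"+sys.argv[1]+".png",im)
s=r.sense(); print(s["time_s"],np.round(s["ee_pos"],1),np.round(s["eef_rot"],1),np.round(s["force"],1),s["opening"])
E
python3 w.py w1
```

```text
1.4 [ 381.4 -290.   151.5] [-180.    -0.   -76.7] [-0.7  0.5 -0.3] 1.0005651596637535
```

View pics/w1.png

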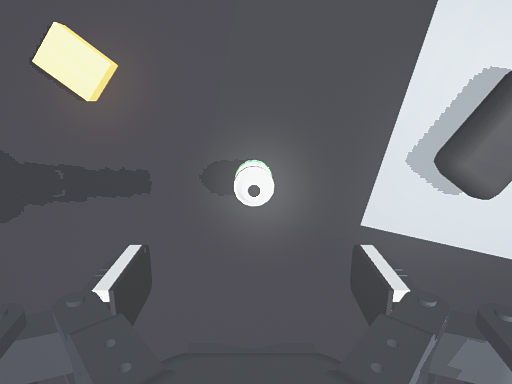

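Wrist view: lens at (254,191), white rim circle centre about (254,186), brass block upper left.

```bash
python3 - <<'E'
from h import *
d=np.load("pics/w1.npz"); I=dict(camera_matrix=d["K"],pose=d["P"])
im=cv2.imread("pics/w1.png"); hsv=cv2.cvtColor(im,cv2.COLOR_BGR2HSV)
print("lens",onz("w",(254,191),46,I))
m=np.zeros(im.shape[:2],bool); m[150:215,220:290]=hsv[150:215,220:290,2]>130
c=max(blobs(m,100,1e5),key=cv2.contourArea); print(cv2.boundingRect(c))
(x,y,w,h)=cv2.boundingRect(c); print([onz("w",p,36,I) for p in ((x+w/2,y+h-w/2),(x,y+h-w/2),(x+w,y+h-w/2))])
print("green edge on bench",onz("w",(254,161),0,I))
m=np.zeros(im.shape[:2],bool); m[15:110,25:125]=(hsv[15:110,25:125,1]>60)&(hsv[15:110,25:125,2]>120)
c=max(blobs(m,100,1e5),key=cv2.contourArea).reshape(-1,2)
R=cv2.minAreaRect(np.float32([onz("w",p,16,I) for p in c])); print("brass",R)
E
```

```text
lens [ 382.48357093 -292.95193573]
(234, 159, 41, 48)
[array([ 383.48732532, -293.21984479]), array([ 379.75100418, -277.41683182]), array([ 387.22373061, -309.02321365])]
green edge on bench [ 396.90803053 -289.96376141]
brass ((442.11083984375, -137.2431640625), (53.18524932861328, 38.30827713012695), 66.01277923583984)
```

drive_tool --moves '[0, 0, 0, 0.0005, -0.0025, -0.045, 0, 0, 0, 0, 0.0005, -0.0025, -0.09, 0, 0, 0, 0, 0.0005, -0.0025, -0.12, 0, 0, 0, 0, 0.0005, -0.0025, -0.135, 0, 0, 0, 0, 0.0005, -0.0025, -0.135, 0, 0, 0, 0, 0.0005, -0.0025, -0.135, 1, 0, 0, 0, 0.0005, -0.0025, -0.135, 1, 0, 0, 0, 0.0005, -0.0025, -0.135, 1, 0, 0, 0, 0.0005, -0.0025, -0.135, 1, 0, 0, 0, 0.0005, -0.0025, -0.135, 1, 0, 0, 0, 0.0005, -0.0025, -0.135, 1, 0, 0, 0, 0.0005, -0.0025, -0.135, 1, 0, 0, 0, 0.0005, -0.0025, -0.135, 1]'

```text
time_s: 2.7
ee_pos: [382.9, -292.1, 17.5]
eef_rot: [-180.0, -0.1, -76.6]
force: [-2.1, 0.2, 8.9]
opening: 0.353
```

```bash
python3 w.py w2
```

```text
2.75 [ 382.9 -292.1   17.5] [-1.80e+02 -1.00e-01 -7.66e+01] [-1.9  0.3  8.4] 0.34728987086047924
```

View pics/w2.png

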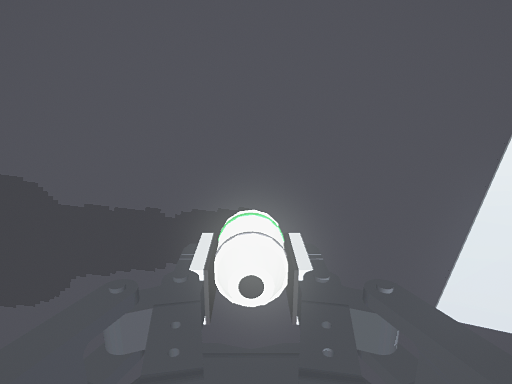

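Objective is gripped at opening 0.35, consistent with about 30 mm. Lifting and carrying it above the holder.

drive_tool --moves '[0, 0, 0, 0, 0, 0.01, 1, 0, 0, 0, 0, 0, 0.035, 1, 0, 0, 0, 0.02, 0.003, 0.055, 1, 0, 0, 0, 0.05, 0.008, 0.06, 1, 0, 0, 0, 0.09, 0.014, 0.06, 1, 0, 0, 0, 0.13, 0.02, 0.06, 1, 0, 0, 0, 0.16, 0.025, 0.06, 1, 0, 0, 0, 0.18, 0.028, 0.055, 1, 0, 0, 0, 0.188, 0.029, 0.05, 1, 0, 0, 0, 0.188, 0.029, 0.05, 1, 0, 0, 0, 0.188, 0.029, 0.05, 1]'

```text
time_s: 3.85
ee_pos: [569.6, -262.5, 66.3]
eef_rot: [179.9, 0.0, -76.6]
force: [0.4, 0.7, -2.2]
opening: 0.349
```

```bash
python3 w.py w3;python3 - <<'E'
from h import *
cv2.imwrite("pics/s3.png",cv2.resize(r.capture("scene")[100:240,140:320,::-1],None,fx=4,fy=4,interpolation=cv2.INTER_CUBIC))
E
```

```text
3.9 [ 569.5 -262.7   66.6] [180.    0.  -76.6] [-0.3 -0.5 -1.5] 0.34985342727255747
```

View pics/w3.png

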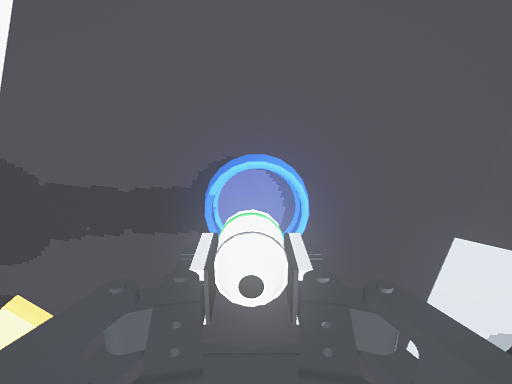

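View pics/s3.png

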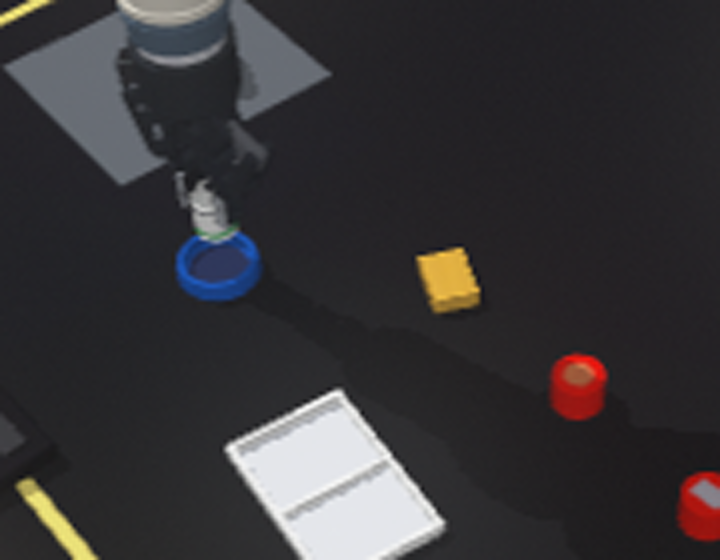

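```bash
python3 - <<'E'
from h import *
d=np.load("pics/w3.npz"); I=dict(camera_matrix=d["K"],pose=d["P"])
a,b,c=[onz("w",p,16,I) for p in ((205,206),(309,206),(257,154))]
print(a,b,c,(a+b)/2,np.hypot(*(a-b)))
# inner floor far edge and inner rim
print(onz("w",(257,166),16,I))
E
```

```text
[ 569.51996299 -234.67664321] [ 584.03357183 -295.46885952] [ 607.356788   -257.62071906] [ 576.77676741 -265.07275136] 62.50070723661003
[ 600.53154525 -259.28503658]
```

drive_tool --moves '[0, 0, 0, 0.003, -0.002, -0.01, 1, 0, 0, 0, 0.003, -0.002, -0.025, 1, 0, 0, 0, 0.003, -0.002, -0.036, 1, 0, 0, 0, 0.003, -0.002, -0.041, 1, 0, 0, 0, 0.003, -0.002, -0.044, 1, 0, 0, 0, 0.003, -0.002, -0.044, 1]'

```text
time_s: 4.55
ee_pos: [573.5, -264.6, 22.3]
eef_rot: [180.0, 0.0, -76.6]
force: [-0.1, 0.0, -1.0]
opening: 0.352
```

```bash
python3 w.py w4
```

```text
4.6 [ 573.7 -264.7   22.5] [-180.    -0.   -76.6] [-0.5 -0.5 -1.6] 0.34986480827113897
```

View pics/w4.png

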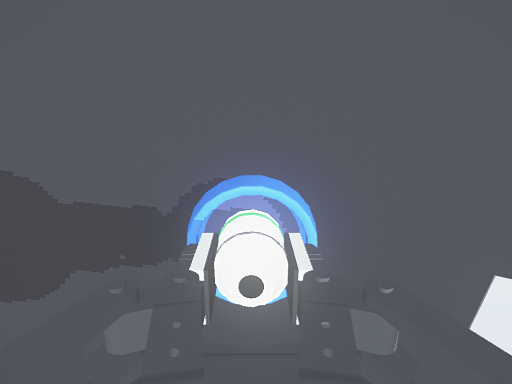

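Centred in the well with foot clear of the rim. Lowering the last 1.5 mm and releasing.

drive_tool --moves '[0, 0, 0, 0, 0, -0.001, 1, 0, 0, 0, 0, 0, -0.0015, 1, 0, 0, 0, 0, 0, -0.0015, 1, 0, 0, 0, 0, 0, -0.0015, 0.45, 0, 0, 0, 0, 0, -0.0015, 0.45, 0, 0, 0, 0, 0, -0.0015, 0.4, 0, 0, 0, 0, 0, -0.0015, 0.4, 0, 0, 0, 0, 0, 0.02, 0.3, 0, 0, 0, 0, 0, 0.06, 0.2, 0, 0, 0, 0, 0, 0.1, 0, 0, 0, 0, 0, 0, 0.13, 0, 0, 0, 0, 0, 0, 0.13, 0]'

```text
time_s: 5.8
ee_pos: [575.1, -265.5, 157.0]
eef_rot: [-179.7, -0.3, -76.6]
force: [1.5, -0.9, 0.2]
opening: 0.999
```

```bash
python3 w.py w5
```

```text
5.85 [ 574.4 -265.1  154.5] [-179.8   -0.2  -76.6] [-1.1  0.4 -1. ] 1.0048488467827887
```

View pics/w5.png

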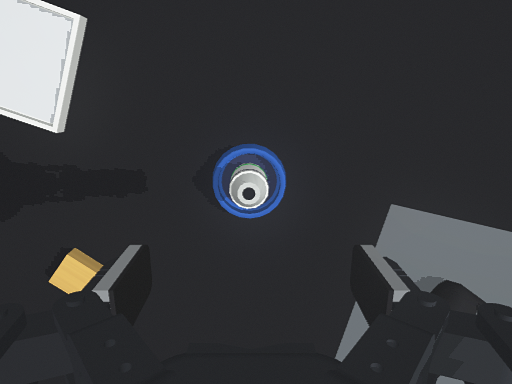

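Objective stands upright in the holder (lens at (249,194), ring centred around it). Now the brass block, jaw yaw about -24.3°.

drive_tool --moves '[0, 0, 8, -0.02, 0.02, 0, 0, 0, 0, 16, -0.045, 0.045, 0, 0, 0, 0, 24, -0.07, 0.07, 0, 0, 0, 0, 32, -0.095, 0.095, 0, 0, 0, 0, 40, -0.115, 0.115, 0, 0, 0, 0, 48, -0.13, 0.128, 0, 0, 0, 0, 52.3, -0.132, 0.131, 0, 0, 0, 0, 52.3, -0.132, 0.131, 0, 0, 0, 0, 52.3, -0.132, 0.131, 0, 0]'

```text
time_s: 6.75
ee_pos: [441.5, -133.6, 151.7]
eef_rot: [-180.0, 0.0, -24.4]
force: [0.1, 1.1, -0.8]
opening: 1.003
```

```bash
python3 w.py w6; cat > wb.py <<'E'
import sys
from h import *
n=sys.argv[1]; mode=sys.argv[2]; z=float(sys.argv[3]); x0,y0,x1,y1=map(int,sys.argv[4:8])
d=np.load(f"pics/{n}.npz"); I=dict(camera_matrix=d["K"],pose=d["P"])
im=cv2.imread(f"pics/{n}.png"); hsv=cv2.cvtColor(im,cv2.COLOR_BGR2HSV)
H,S,V=[hsv[...,k].astype(int) for k in range(3)]
m={"brass":(S>60)&(V>110),"grey":(V>int(sys.argv[8]) if len(sys.argv)>8 else V>130),"red":(S>120)&(V>90)&((H<12)|(H>168))}[mode]
mm=np.zeros(m.shape,bool); mm[y0:y1,x0:x1]=m[y0:y1,x0:x1]
c=cv2.convexHull(max(blobs(mm,100,1e6),key=cv2.contourArea)).reshape(-1,2)
R=cv2.minAreaRect(np.float32([onz("w",p,z,I) for p in c])); print(cv2.boundingRect(c),R)
b=cv2.boxPoints(R); e=max((b[1]-b[0],b[2]-b[1]),key=lambda v:np.hypot(*v)); print("long dir",np.degrees(np.arctan2(e[1],e[0]))%180)
E
python3 wb.py w6 brass 16 130 80 380 300
```

```text
6.8 [ 441.6 -133.7  151.7] [180.    0.  -24.4] [-0.9  0.6 -0.3] 0.9988371337331785
(229, 148, 44, 60) ((443.23748779296875, -131.47874450683594), (51.37850570678711, 36.20185089111328), 65.58712005615234)
long dir 65.58709
```

View pics/w6.png

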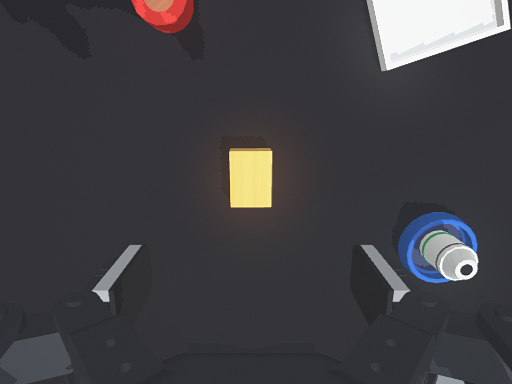

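Brass block at (250,178), axis-aligned in the jaws, and its size matches (51×36).

drive_tool --moves '[0, 0, 0, 0.001, 0.002, -0.04, 0, 0, 0, 0, 0.001, 0.002, -0.085, 0, 0, 0, 0, 0.001, 0.002, -0.12, 0.2, 0, 0, 0, 0.001, 0.002, -0.14, 0.35, 0, 0, 0, 0.001, 0.002, -0.15, 0.35, 0, 0, 0, 0.001, 0.002, -0.15, 0.4, 0, 0, 0, 0.001, 0.002, -0.15, 1, 0, 0, 0, 0.001, 0.002, -0.15, 1, 0, 0, 0, 0.001, 0.002, -0.15, 1, 0, 0, 0, 0.001, 0.002, -0.15, 1, 0, 0, 0, 0.001, 0.002, -0.15, 1, 0, 0, 0, 0.001, 0.002, -0.15, 1]'

```text
time_s: 8.0
ee_pos: [443.2, -131.9, 3.3]
eef_rot: [180.0, -0.1, -24.3]
force: [-0.8, 0.4, 6.5]
opening: 0.4
```

```bash
python3 w.py w7
```

```text
8.05 [ 443.2 -131.9    3.3] [ 1.80e+02 -1.00e-01 -2.43e+01] [-1.   0.3  7.2] 0.4021768759620084
```

View pics/w7.png

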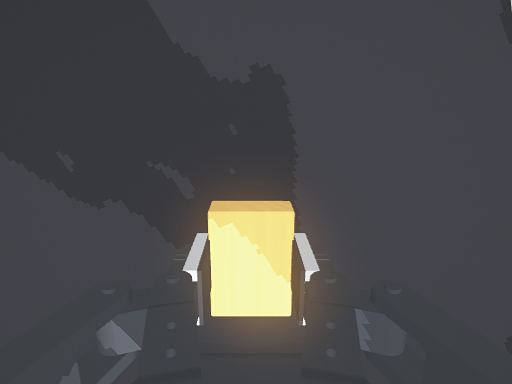

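Brass block gripped (0.40 ≈ 36 mm). Carrying it to the near (−y) bay of the case, hovering to check.

drive_tool --moves '[0, 0, 0, 0, 0, 0.01, 1, 0, 0, 0, 0, 0, 0.035, 1, 0, 0, 0, 0.005, 0.015, 0.065, 1, 0, 0, 3, 0.015, 0.04, 0.08, 1, 0, 0, 6, 0.03, 0.08, 0.08, 1, 0, 0, 9, 0.046, 0.12, 0.08, 1, 0, 0, 12, 0.062, 0.16, 0.08, 1, 0, 0, 15, 0.078, 0.2, 0.08, 1, 0, 0, 18, 0.094, 0.24, 0.08, 1, 0, 0, 21, 0.11, 0.28, 0.08, 1, 0, 0, 23.3, 0.125, 0.315, 0.075, 1, 0, 0, 23.3, 0.137, 0.342, 0.06, 1, 0, 0, 23.3, 0.143, 0.355, 0.05, 1, 0, 0, 23.3, 0.143, 0.358, 0.045, 1, 0, 0, 23.3, 0.143, 0.358, 0.045, 1]'

```text
time_s: 9.55
ee_pos: [584.6, 226.0, 46.5]
eef_rot: [180.0, 0.1, -1.0]
force: [0.0, -0.7, -2.0]
opening: 0.406
```

```bash
python3 w.py w8
```

```text
9.6 [584.8 225.6  47.3] [ 1.8e+02  1.0e-01 -1.0e+00] [ 0.2  0.4 -2.1] 0.40211578708280016
```

View pics/w8.png

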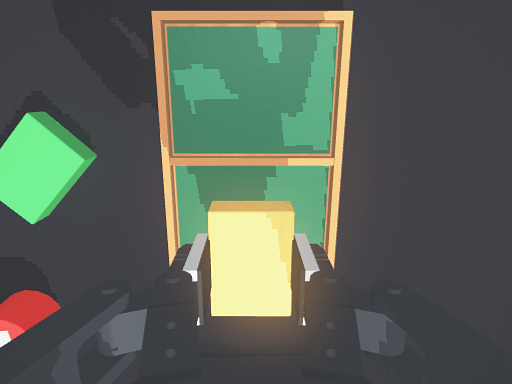

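```bash
python3 - <<'E'
from h import *
d=np.load("pics/w8.npz"); I=dict(camera_matrix=d["K"],pose=d["P"])
for p in ((170,161),(335,161),(152,11),(353,11)): print(p,onz("w",p,12,I))
E
```

```text
(170, 161) [543.20589256 262.3747114 ]
(335, 161) [630.88051142 260.91444015]
(152, 11) [540.57951682 334.3930996 ]
(353, 11) [635.72423839 332.74485739]
```

Case centre by wrist ≈ (587,261), yaw −1°: agrees. Lowering and releasing.

drive_tool --moves '[0, 0, 0, 0.001, 0, -0.01, 1, 0, 0, 0, 0.001, 0, -0.024, 1, 0, 0, 0, 0.001, 0, -0.034, 1, 0, 0, 0, 0.001, 0, -0.038, 1, 0, 0, 0, 0.001, 0, -0.04, 1, 0, 0, 0, 0.001, 0, -0.041, 1, 0, 0, 0, 0.001, 0, -0.041, 1, 0, 0, 0, 0.001, 0, -0.041, 0.5, 0, 0, 0, 0.001, 0, -0.041, 0.48, 0, 0, 0, 0.001, 0, -0.041, 0.48, 0, 0, 0, 0.001, 0, -0.03, 0.48, 0, 0, 0, 0.001, 0, -0.01, 0.4, 0, 0, 0, 0.001, 0, 0.03, 0.2, 0, 0, 0, 0.001, 0, 0.07, 0, 0, 0, 0, 0.001, 0, 0.105, 0, 0, 0, 0, 0.001, 0, 0.105, 0]'

```text
time_s: 11.2
ee_pos: [588.6, 227.1, 158.6]
eef_rot: [-179.9, -0.5, -1.0]
force: [0.0, 0.8, -0.0]
opening: 0.996
```

```bash
python3 w.py w9
```

```text
11.25 [587.7 226.8 155.8] [-179.9   -0.3   -1. ] [-0.  -0.1  0. ] 1.0026977689949297
```

View pics/w9.png

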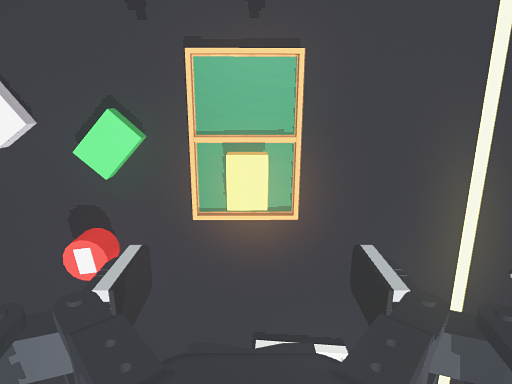

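```bash
python3 - <<'E'
from h import *
d=np.load("pics/w9.npz"); I=dict(camera_matrix=d["K"],pose=d["P"])
for p,z in (((247,153),20),((247,210),20),((227,210),20),((268,210),20),((245,139),12),((245,219),12),((245,219),0)): print(p,onz("w",p,z,I))
E
```

```text
(247, 153) [588.27733261 250.67657851]
(247, 210) [587.27403943 200.2214722 ]
(227, 210) [569.68491745 200.5762103 ]
(268, 210) [605.76500532 199.84854568]
(245, 139) [586.7750133  261.46999866]
(245, 219) [585.21627004 188.90275605]
(245, 219) [585.0403917  184.48803916]
```

Brass block sits flat, y 200–251 in the bay (193–259), top size right. Next the bare steel block.

drive_tool --moves '[0, 0, 6, -0.02, 0.006, 0, 0, 0, 0, 13, -0.055, 0.016, 0, 0, 0, 0, 20, -0.095, 0.028, 0, 0, 0, 0, 27, -0.135, 0.04, 0, 0, 0, 0, 33, -0.175, 0.052, 0, 0, 0, 0, 35.5, -0.202, 0.06, 0, 0, 0, 0, 35.5, -0.211, 0.0625, 0, 0, 0, 0, 35.5, -0.211, 0.0625, 0, 0, 0, 0, 35.5, -0.211, 0.0625, 0, 0]'

```text
time_s: 12.15
ee_pos: [376.5, 289.0, 152.2]
eef_rot: [180.0, -0.0, 34.4]
force: [-1.5, 0.4, -0.5]
opening: 0.999
```

```bash
python3 w.py w10; python3 wb.py w10 grey 16 150 90 350 240 120
```

```text
12.2 [376.7 288.8 152.1] [180.   -0.   34.4] [ 0.5  0.  -0. ] 0.9985414307889652
(227, 149, 44, 60) ((375.4459533691406, 288.9722900390625), (36.55088806152344, 51.883522033691406), 34.97433090209961)
long dir 124.974335
```

View pics/w10.png

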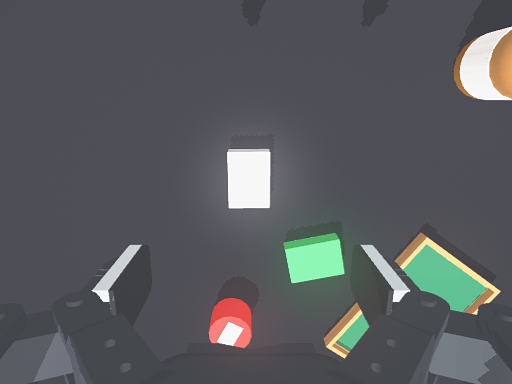

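Bare steel block at (249,179), aligned; green decoy at (314,258) is clear of the fingers.

drive_tool --moves '[0, 0, 0.4, 0, 0, -0.04, 0, 0, 0, 0.4, 0, 0, -0.085, 0, 0, 0, 0.4, 0, 0, -0.12, 0.2, 0, 0, 0.4, 0, 0, -0.14, 0.35, 0, 0, 0.4, 0, 0, -0.15, 0.35, 0, 0, 0.4, 0, 0, -0.15, 0.4, 0, 0, 0.4, 0, 0, -0.15, 1, 0, 0, 0.4, 0, 0, -0.15, 1, 0, 0, 0.4, 0, 0, -0.15, 1, 0, 0, 0.4, 0, 0, -0.15, 1, 0, 0, 0.4, 0, 0, -0.15, 1, 0, 0, 0.4, 0, 0, -0.15, 1]'

```text
time_s: 13.4
ee_pos: [376.3, 289.3, 3.3]
eef_rot: [180.0, -0.1, 34.9]
force: [0.8, -1.3, 7.2]
opening: 0.402
```

drive_tool --moves '[0, 0, 0, 0, 0, 0.01, 1, 0, 0, 0, 0, 0, 0.035, 1, 0, 0, -3, 0.005, 0, 0.065, 1, 0, 0, -8, 0.02, 0.001, 0.08, 1, 0, 0, -14, 0.05, 0.002, 0.08, 1, 0, 0, -20, 0.085, 0.003, 0.08, 1, 0, 0, -26, 0.12, 0.005, 0.08, 1, 0, 0, -31, 0.155, 0.006, 0.08, 1, 0, 0, -35, 0.185, 0.007, 0.075, 1, 0, 0, -35.9, 0.203, 0.008, 0.06, 1, 0, 0, -35.9, 0.212, 0.008, 0.045, 1, 0, 0, -35.9, 0.212, 0.008, 0.045, 1, 0, 0, -35.9, 0.212, 0.008, 0.045, 1]'

```text
time_s: 14.7
ee_pos: [586.2, 296.9, 47.0]
eef_rot: [180.0, 0.1, -1.0]
force: [0.1, 1.0, -1.8]
opening: 0.404
```

```bash
python3 w.py w11
```

```text
14.75 [586.5 297.1  47.7] [180.   0.  -1.] [ 0.5  0.4 -1.3] 0.4041791209860321
```

View pics/w11.png

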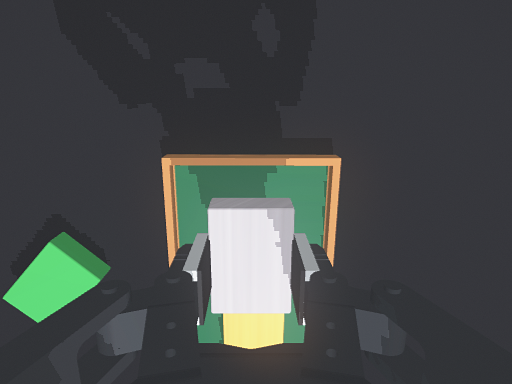

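Steel block held over the free bay, centred between the walls at columns 175 and 328. Lowering.

drive_tool --moves '[0, 0, 0, 0, 0, -0.01, 1, 0, 0, 0, 0, 0, -0.024, 1, 0, 0, 0, 0, 0, -0.034, 1, 0, 0, 0, 0, 0, -0.038, 1, 0, 0, 0, 0, 0, -0.04, 1, 0, 0, 0, 0, 0, -0.041, 1, 0, 0, 0, 0, 0, -0.041, 1, 0, 0, 0, 0, 0, -0.041, 0.5, 0, 0, 0, 0, 0, -0.041, 0.48, 0, 0, 0, 0, 0, -0.041, 0.48, 0, 0, 0, 0, 0, -0.03, 0.48, 0, 0, 0, 0, 0, -0.01, 0.4, 0, 0, 0, 0, 0, 0.03, 0.2, 0, 0, 0, 0, 0, 0.07, 0, 0, 0, 0, 0, 0, 0.105, 0, 0, 0, 0, 0, 0, 0.105, 0]'

```text
time_s: 16.35
ee_pos: [589.6, 297.8, 158.8]
eef_rot: [-179.8, -0.5, -1.0]
force: [0.5, 0.0, 0.5]
opening: 0.997
```

```bash
python3 w.py w12
```

```text
16.4 [588.8 297.4 155.9] [-179.9   -0.3   -1. ] [ 1.  -0.  -0.6] 0.9972907618972614
```

View pics/w12.png

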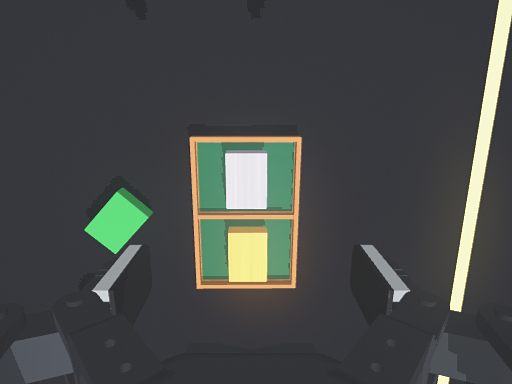

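Both blocks flat in separate bays. Next the steel-sample specimen.

drive_tool --moves '[0, 0, -2, -0.02, -0.02, 0, 0, 0, 0, -5.2, -0.045, -0.043, 0, 0, 0, 0, -5.2, -0.075, -0.071, 0, 0, 0, 0, -5.2, -0.105, -0.1, 0, 0, 0, 0, -5.2, -0.13, -0.124, 0, 0, 0, 0, -5.2, -0.1455, -0.138, 0, 0, 0, 0, -5.2, -0.1455, -0.138, 0, 0, 0, 0, -5.2, -0.1455, -0.138, 0, 0]'

```text
time_s: 17.2
ee_pos: [442.1, 158.9, 152.2]
eef_rot: [-180.0, -0.0, -6.2]
force: [1.7, -0.1, 0.9]
opening: 0.999
```

```bash
python3 w.py w13; python3 wb.py w13 red 30 150 90 350 240
```

```text
17.25 [442.5 159.2 152.2] [-180.    -0.    -6.2] [ 0.4 -0.  -0.7] 0.9997287028453304
(226, 155, 49, 53) ((442.9281311035156, 161.54507446289062), (43.33563995361328, 39.080020904541016), 83.77173614501953)
long dir 83.771736
```

View pics/w13.png

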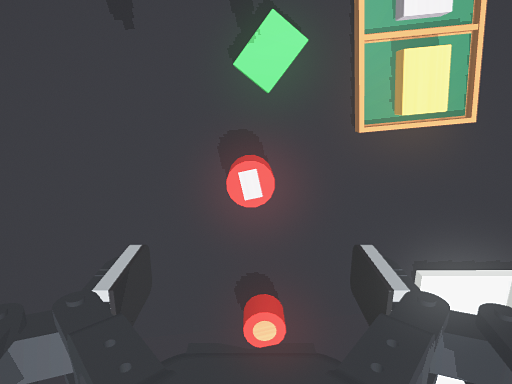

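Steel-sample specimen at (250,182), polished face up, centred between the jaws. Grasping.

drive_tool --moves '[0, 0, 0, 0.0005, 0.0005, -0.04, 0, 0, 0, 0, 0.0005, 0.0005, -0.085, 0, 0, 0, 0, 0.0005, 0.0005, -0.12, 0.2, 0, 0, 0, 0.0005, 0.0005, -0.138, 0.3, 0, 0, 0, 0.0005, 0.0005, -0.145, 0.35, 0, 0, 0, 0.0005, 0.0005, -0.145, 0.35, 0, 0, 0, 0.0005, 0.0005, -0.145, 1, 0, 0, 0, 0.0005, 0.0005, -0.145, 1, 0, 0, 0, 0.0005, 0.0005, -0.145, 1, 0, 0, 0, 0.0005, 0.0005, -0.145, 1, 0, 0, 0, 0.0005, 0.0005, -0.145, 1, 0, 0, 0, 0.0005, 0.0005, -0.145, 1]'

```text
time_s: 18.45
ee_pos: [443.5, 159.7, 8.4]
eef_rot: [-179.9, -0.1, -6.2]
force: [-0.3, 0.8, 7.4]
opening: 0.446
```

```bash
python3 w.py w14
```

```text
18.5 [443.4 159.7   8.4] [-1.799e+02 -1.000e-01 -6.200e+00] [-0.2  0.2  7. ] 0.4495886461331422
```

View pics/w14.png

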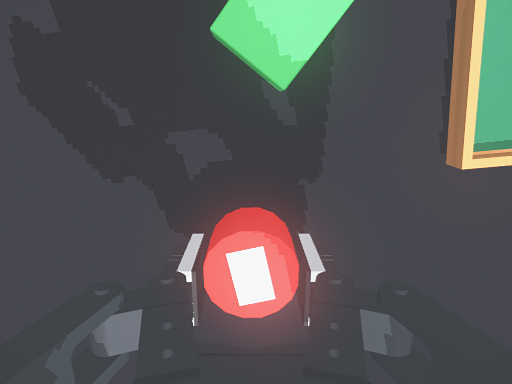

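drive_tool --moves '[0, 0, 0, 0, 0, 0.01, 1, 0, 0, 0, 0, 0, 0.035, 1, 0, 0, 0, 0.008, -0.006, 0.06, 1, 0, 0, 0, 0.03, -0.024, 0.07, 1, 0, 0, 0, 0.06, -0.048, 0.07, 1, 0, 0, 0, 0.09, -0.072, 0.07, 1, 0, 0, 0, 0.12, -0.095, 0.07, 1, 0, 0, 0, 0.15, -0.118, 0.07, 1, 0, 0, 0, 0.175, -0.138, 0.065, 1, 0, 0, 0, 0.19, -0.149, 0.055, 1, 0, 0, 0, 0.193, -0.152, 0.045, 1, 0, 0, 0, 0.193, -0.152, 0.045, 1, 0, 0, 0, 0.193, -0.152, 0.045, 1]'

```text
time_s: 19.8
ee_pos: [634.5, 8.1, 52.4]
eef_rot: [-180.0, 0.1, -6.2]
force: [0.3, -0.1, -0.4]
opening: 0.446
```

```bash
python3 w.py w15
```

```text
19.85 [634.7   8.3  52.8] [-180.     0.    -6.2] [-0.5 -0.5 -0.3] 0.4487084098414129
```

View pics/w15.png

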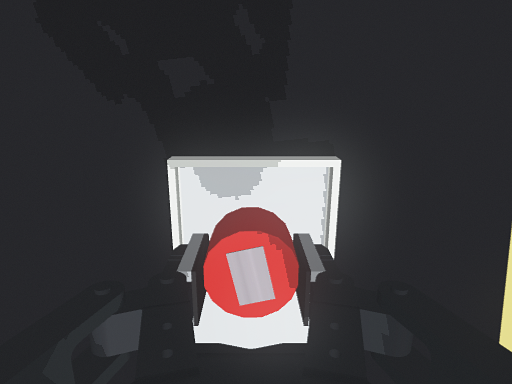

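```bash
python3 - <<'E'
from h import *
d=np.load("pics/w15.npz"); I=dict(camera_matrix=d["K"],pose=d["P"])
a,b=[onz("w",p,12,I) for p in ((168,157),(341,157))]
print(a,b,np.hypot(*(a-b)),np.degrees(np.arctan2(*(b-a)[::-1]))); u=np.array([.108,.994]); print("centre",(a+b)/2-73*u)
E
```

```text
[594.40941263  49.57330659] [688.57652118  39.42587708] 94.7122730147874 -6.150448757164626
centre [633.6089669  -28.06240816]
```

Tray centre by wrist (633.6,−28.1), yaw −6.15°: agrees with the fixed views. Lowering.

drive_tool --moves '[0, 0, 0, 0.001, 0, -0.01, 1, 0, 0, 0, 0.001, 0, -0.024, 1, 0, 0, 0, 0.001, 0, -0.034, 1, 0, 0, 0, 0.001, 0, -0.038, 1, 0, 0, 0, 0.001, 0, -0.04, 1, 0, 0, 0, 0.001, 0, -0.041, 1, 0, 0, 0, 0.001, 0, -0.041, 1, 0, 0, 0, 0.001, 0, -0.041, 0.45, 0, 0, 0, 0.001, 0, -0.041, 0.43, 0, 0, 0, 0.001, 0, -0.041, 0.43, 0, 0, 0, 0.001, 0, -0.03, 0.43, 0, 0, 0, 0.001, 0, -0.01, 0.35, 0, 0, 0, 0.001, 0, 0.03, 0.2, 0, 0, 0, 0.001, 0, 0.07, 0, 0, 0, 0, 0.001, 0, 0.1, 0, 0, 0, 0, 0.001, 0, 0.1, 0]'

```text
time_s: 21.45
ee_pos: [638.5, 7.2, 158.0]
eef_rot: [180.0, -0.5, -6.2]
force: [-0.0, 0.5, -0.3]
opening: 1.005
```

```bash
python3 w.py w16
```

```text
21.5 [637.6   7.4 155.4] [180.   -0.3  -6.2] [ 0.1  0.2 -0.2] 0.9970575785681324
```

View pics/w16.png

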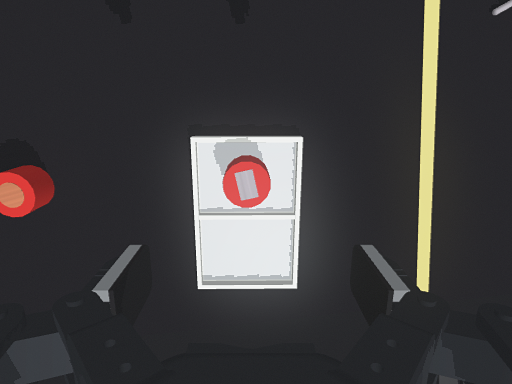

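Specimen upright in the far bay. Now the copper specimen.

drive_tool --moves '[0, 0, 0, -0.02, 0.001, 0, 0, 0, 0, 0, -0.055, 0.003, 0, 0, 0, 0, 0, -0.095, 0.006, 0, 0, 0, 0, 0, -0.135, 0.008, 0, 0, 0, 0, 0, -0.17, 0.011, 0, 0, 0, 0, 0, -0.19, 0.0125, 0, 0, 0, 0, 0, -0.1965, 0.0125, 0, 0, 0, 0, 0, -0.1965, 0.0125, 0, 0, 0, 0, 0, -0.1965, 0.0125, 0, 0]'

```text
time_s: 22.4
ee_pos: [440.9, 19.8, 152.2]
eef_rot: [180.0, -0.0, -6.2]
force: [0.4, -0.3, 0.3]
opening: 0.997
```

```bash
python3 w.py w17; python3 wb.py w17 red 30 150 90 350 240
```

```text
22.45 [441.1  19.8 152.1] [180.   -0.   -6.2] [-0.1  0.8 -0.8] 1.0019185140650035
(225, 156, 49, 53) ((440.9107360839844, 21.70340347290039), (43.400325775146484, 39.12290954589844), 83.7919692993164)
long dir 83.79199
```

View pics/w17.png

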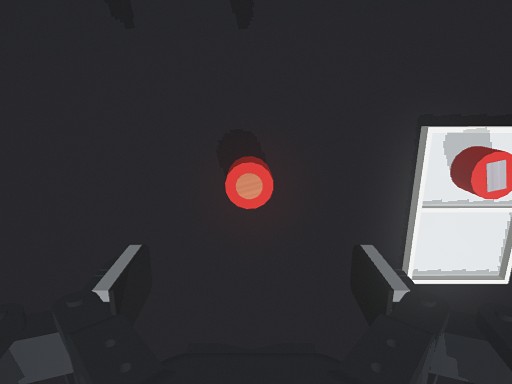

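Copper specimen at (249,185), face up, centred at (441,20).

drive_tool --moves '[0, 0, 0, 0.0005, 0, -0.04, 0, 0, 0, 0, 0.0005, 0, -0.085, 0, 0, 0, 0, 0.0005, 0, -0.12, 0.2, 0, 0, 0, 0.0005, 0, -0.138, 0.3, 0, 0, 0, 0.0005, 0, -0.145, 0.35, 0, 0, 0, 0.0005, 0, -0.145, 0.35, 0, 0, 0, 0.0005, 0, -0.145, 1, 0, 0, 0, 0.0005, 0, -0.145, 1, 0, 0, 0, 0.0005, 0, -0.145, 1, 0, 0, 0, 0.0005, 0, -0.145, 1, 0, 0, 0, 0.0005, 0, -0.145, 1, 0, 0, 0, 0.0005, 0, -0.145, 1]'

```text
time_s: 23.65
ee_pos: [441.5, 19.9, 8.4]
eef_rot: [180.0, -0.1, -6.2]
force: [-0.4, 0.1, 7.1]
opening: 0.45
```

drive_tool --moves '[0, 0, 0, 0, 0, 0.01, 1, 0, 0, 0, 0, 0, 0.035, 1, 0, 0, 0, 0.008, -0.005, 0.06, 1, 0, 0, 0, 0.03, -0.02, 0.07, 1, 0, 0, 0, 0.06, -0.035, 0.07, 1, 0, 0, 0, 0.095, -0.055, 0.07, 1, 0, 0, 0, 0.13, -0.07, 0.07, 1, 0, 0, 0, 0.16, -0.08, 0.07, 1, 0, 0, 0, 0.18, -0.083, 0.06, 1, 0, 0, 0, 0.189, -0.083, 0.045, 1, 0, 0, 0, 0.189, -0.083, 0.045, 1, 0, 0, 0, 0.189, -0.083, 0.045, 1]'

```text
time_s: 24.85
ee_pos: [628.1, -62.5, 51.9]
eef_rot: [-180.0, 0.1, -6.2]
force: [0.2, 1.0, -0.3]
opening: 0.444
```

```bash
python3 w.py w18
```

```text
24.9 [628.4 -62.5  52.5] [-1.8e+02  1.0e-01 -6.2e+00] [-0.5 -0.9 -0.1] 0.4465518919338341
```

View pics/w18.png

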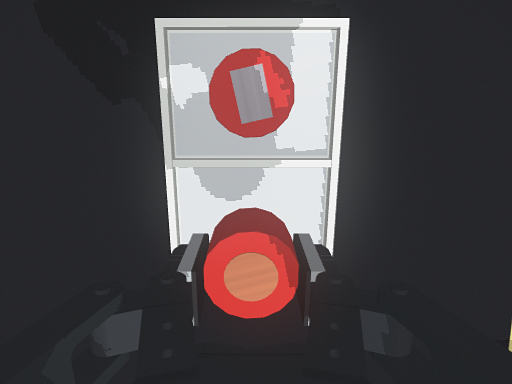

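Copper specimen hangs over the free bay, divider at row 162 clear of it. Lowering.

drive_tool --moves '[0, 0, 0, 0.001, 0, -0.01, 1, 0, 0, 0, 0.001, 0, -0.024, 1, 0, 0, 0, 0.001, 0, -0.034, 1, 0, 0, 0, 0.001, 0, -0.038, 1, 0, 0, 0, 0.001, 0, -0.04, 1, 0, 0, 0, 0.001, 0, -0.041, 1, 0, 0, 0, 0.001, 0, -0.041, 1, 0, 0, 0, 0.001, 0, -0.041, 0.45, 0, 0, 0, 0.001, 0, -0.041, 0.43, 0, 0, 0, 0.001, 0, -0.041, 0.43, 0, 0, 0, 0.001, 0, -0.03, 0.43, 0, 0, 0, 0.001, 0, -0.01, 0.35, 0, 0, 0, 0.001, 0, 0.03, 0.2, 0, 0, 0, 0.001, 0, 0.07, 0, 0, 0, 0, 0.001, 0, 0.1, 0, 0, 0, 0, 0.001, 0, 0.1, 0]'

```text
time_s: 26.5
ee_pos: [632.5, -63.4, 158.0]
eef_rot: [179.9, -0.5, -6.2]
force: [-0.1, -0.2, 0.2]
opening: 1.001
```

```bash
python3 w.py w19
```

```text
26.55 [631.6 -63.3 155.4] [180.   -0.3  -6.2] [-0.2  0.5 -0.8] 0.9998178639117122
```

View pics/w19.png

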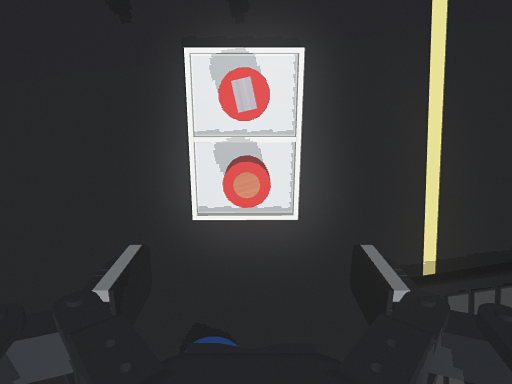

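Both specimens upright in separate bays. Backing off for a full final check.

drive_tool --moves '[0, 0, 0, -0.02, 0, 0.03, 0, 0, 0, 0, -0.06, 0, 0.06, 0, 0, 0, 0, -0.1, 0, 0.08, 0, 0, 0, 0, -0.14, 0, 0.1, 0, 0, 0, 0, -0.18, 0, 0.1, 0, 0, 0, 0, -0.22, 0, 0.1, 0, 0, 0, 0, -0.24, 0, 0.1, 0, 0, 0, 0, -0.24, 0, 0.1, 0, 0, 0, 0, -0.24, 0, 0.1, 0, 0, 0, 0, -0.24, 0, 0.1, 0]'

```text
time_s: 27.55
ee_pos: [391.2, -63.1, 251.9]
eef_rot: [-180.0, 0.0, -6.2]
force: [-0.2, -0.3, -0.1]
opening: 1.004
```

```bash
python3 - <<'E'
from h import *
s=r.capture("scene")[:,:,::-1]; t=r.capture("top")[:,:,::-1]
cv2.imwrite("pics/sf.png",cv2.resize(s[90:340,160:425],None,fx=3,fy=2.4,interpolation=cv2.INTER_CUBIC))
cv2.imwrite("pics/tf.png",cv2.resize(t[130:240,100:410],None,fx=2.58,fy=2.58,interpolation=cv2.INTER_CUBIC))
cv2.imwrite("pics/topf.png",t)
# centres of the placed things, in top view, in the holders' frames
hsv=cv2.cvtColor(t,cv2.COLOR_BGR2HSV);H,S,V=[hsv[...,k].astype(int) for k in range(3)]
def rel(p,c,a):
    a=np.radians(a);d=np.array(p)-c;return np.round([d[0]*np.cos(a)+d[1]*np.sin(a),-d[0]*np.sin(a)+d[1]*np.cos(a)],1)
for c in blobs((S>120)&(V>90)&((H<8)|(H>170)),15,300):
    m=c.reshape(-1,2).mean(0); p=onz("top",m,34); print("red",m,p,rel(p,(632.8,-28),-6.2))
E
```

```text
red [263.2962963  154.14814815] [626.26527278 -62.3701905 ] [ -2.8 -34.9]
red [244.5 152.5] [633.25234468   8.41404357] [-3.5 36.2]
```

View pics/sf.png

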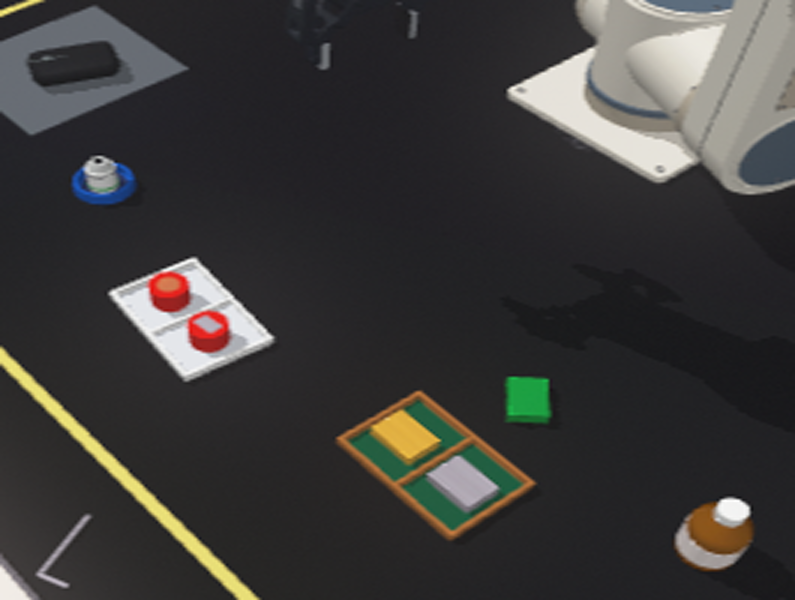

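View pics/tf.png

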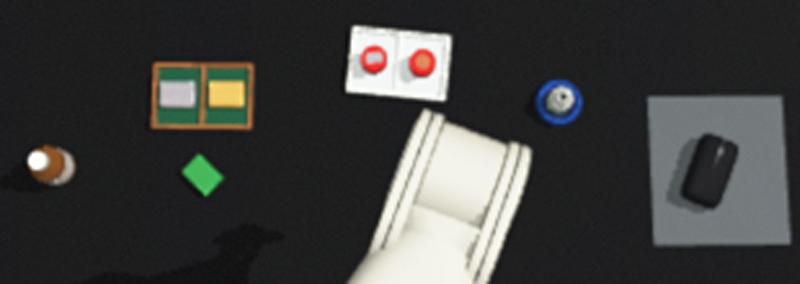

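```bash
python3 - <<'E'
from h import *
d=np.load("pics/w5.npz"); I=dict(camera_matrix=d["K"],pose=d["P"])
a,b=onz("w",(213,181),16,I),onz("w",(285,181),16,I)
print("holder",(a+b)/2,np.hypot(*(a-b)),"lens",onz("w",(249,194),50,I),"nose top (249,187) z40",onz("w",(249,187),40,I))
n,o=cv2.imread("pics/topf.png"),cv2.imread("pics/top0.png")
for nm,(x,y,w,h) in dict(mouse=(352,168,54,56),bottle=(104,184,30,22)).items():
    print(nm,"mean abs diff",cv2.absdiff(n[y:y+h,x:x+w],o[y:y+h,x:x+w]).mean())
print(r.sense()["time_s"]); r.close_job()
E
```

```text
holder [ 575.36141981 -265.20421348] 62.403530987862325 lens [ 573.31154988 -265.66014916] nose top (249,187) z40 [ 576.20445375 -264.97743228]
mouse mean abs diff 1.1449514991181657
bottle mean abs diff 1.261111111111111
27.65
the job is handed in; nothing more can be done
```

The bench is in order, and I handed the job in at 27.65 s of the 128 s allowed. All five parts are in their holders; closing the job returns no verdict, so this rests on my own checks.

| Part | Where it ended up | Last check |
|---|---|---|
| Objective | Blue holder, lens up | About 2 mm or less from the well's middle |
| Brass block | Case, −y bay | Lies flat, y 200–251 mm (bay 193–259 mm) |
| Bare steel block | Case, +y bay | Lies flat; position judged by eye in the wrist and scene pictures |
| Copper specimen | Tray, −y bay | Face up, at about (−3, −35) mm in the tray |
| Steel specimen | Tray, +y bay | Face up, at about (−3, +36) mm in the tray |

- **Decoy:** I left the green block of the same shape alone.
- **Bystanders:** the mouse and bottle areas look unchanged between the first and last top pictures.
- **Gripper:** it was open and well clear of everything at hand-in.
- **Disagreements:** the cameras differed by 3–6 mm on a few points, namely the holder's x, the objective's y and the brass block's y from an oblique view. Closer wrist views settled the brass block and the holder; for the objective I aimed between the two readings. No check failed.

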